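# Feed one oak plug and slide it up to the row

### The job

Press the plunger of the plug feeder all the way in, once, so that it ejects a single oak plug from the magazine onto the rail, and let the plunger spring all the way back out. Then with the fingertips nudge that plug along the rail until it closes up against the row of plugs already waiting at the stop. Pick nothing up, feed no second plug, and leave the row and the other things on the bench as they are.

Things in the scene. Friction and masses are not known exactly. Their poses are not given: they have to be found in the camera images.
- feeder: Bench-top plug feeder, fixed, but placed and turned differently each time. Origin: on the bench under the centre of its magazine; +x: the way the plunger is pushed and plugs come out; z up. 20 mm high dark wooden base, square metal magazine on it, low slide guide behind it (x = -50 to -26 mm, 40 mm above the bench), behind that the plunger's round wooden knob; in front a crosswise rail.
- magazine_top (a point): Centre of the open top of the magazine, 82 mm above the bench. The magazine is an upright square shaft of metal plates, x = -26 to 25 mm, y = -26 to 26 mm in the feeder's frame, with a stack of four round oak plugs in it; the lowest leaves through a gate at the foot of its +x side.
- rail_landing (a point): Where an ejected plug comes to lie: point on the rail's floor in front of the gate, x = 48.7, y = 0, z = 20 mm in the feeder's frame (the plug may lie up to 4 mm off in x). The rail runs along the feeder's y from -70 to 230 mm, between steel lips at x = 25 and 72.5 mm that rise 6 mm over its floor. It is empty on the -y side; the plug is slid to +y.
- plunger (a joint): Travel of the plunger in m: 0 = fully out (at rest), 0.048 = fully in, against its stop; it slides along the feeder's +x. A spring pushes it back out: 2 N at rest, 5 N fully in. Each full stroke pushes out the lowest plug; when the plunger is back out, the stack drops and the next plug is ready.
- plunger_face (a point): Centre of the face of the plunger's round knob (34 mm diameter, 12 mm thick, its axis 26.5 mm above the bench) that is pressed. The face looks to the feeder's -x; at rest it lies at x = -114 mm, y = 0 in the feeder's frame, fully in at x = -66 mm.
- plug_first: The lowest plug of the stack, the one that is ejected: a flat oak disc, 40 mm diameter, 14 mm thick, about 14 g. Origin: centre of its underside, z up. At the start on the magazine's floor, at x = 0, y = 0 in the feeder's frame.
- plug_second: The next plug in the magazine, alike, at the start on top of plug_first. It must drop to the floor of the magazine after the stroke and stay in the magazine. Origin: centre of its underside.
- plug_third: Third plug of the stack, alike. Origin: centre of its underside.
- plug_top: Topmost plug of the stack, alike, its top 76 mm above the bench. Origin: centre of its underside.
- rail_stop: Steel stop block clamped across the rail near its +y end: 20 mm long along the rail, 22 mm high over the rail's floor, black thumb knob on top reaching 37 mm over the floor. Fixed, but set at a different point along the rail each time (y = 165 to 205 mm in the feeder's frame). Origin: centre of its underside; axes as the feeder's.
- row_end: Plug (same 40 mm x 14 mm oak disc) lying on the rail against the stop. Origin: centre of its underside.
- row_last: Plug (same oak disc) lying on the rail against row_end, the last of the row and the nearest to the magazine: the ejected plug is to be pushed up against it, so that their centres are 40 mm apart. Origin: centre of its underside.
- offcut: Bystander: loose oak block 45 x 75 x 34 mm on the bench beyond the rail. Origin: centre of its underside.
- wax_tin: Bystander: round flat tin, 73 mm diameter, 28 mm high, on the bench at the feeder's +y side. Origin: centre of its underside.
- gouge: Bystander: carving gouge, 238 mm long, 27 mm thick handle, lying along x at the feeder's -y side. Origin: on the bench at the ferrule, x towards the tip.
- chisel: Bystander: carving chisel, 238 mm long, lying beyond the rail. Origin as for the gouge.
- sanding_block: Bystander: cork sanding block 65 x 110 x 38 mm, at the -y side of the plunger. Origin: centre of its underside.
- mallet: Bystander: turned carver's mallet standing on its head, 96 mm diameter, 238 mm high, right rear of the bench. Origin: centre of its underside.
- glue_bottle: Bystander: standing glue bottle, 58 mm diameter, 160 mm high, left rear of the bench. Origin: centre of its underside.
Things that resemble listed ones, but are neither listed nor needed, are in the scene too. Leave any blue or pink look-alike of the row_last alone.

How it is judged:
On the way, in this order (a step that is already met when the one before it is completed fails the run):
1. the plunger is pressed fully in and one plug lies out on the rail (value of joint plunger above 0.044 m and x of plug_first in the frame of feeder above 0.041 m), for 0.05 s.
2. the plunger is fully out again and the next plug has dropped (value of joint plunger below 0.004 m and z of plug_second in the frame of feeder below 0.023 m), for 0.1 s.
3. the ejected plug has been slid along the rail up to the row (horizontal distance between plug_first and row_last below 0.045 m and y of plug_first in the frame of feeder above 0.025 m and z of plug_first in the frame of feeder between 0.017 and 0.023 m and angle between plug_first's own z axis and vertical below 0.1 rad), for 0.1 s.
At the end, for the whole second after the job is handed in: The ejected plug lies flat and still on the rail, centre within 45 mm of the row's last plug (gap under 5 mm); the row is within 12 mm of where it was; the plunger is within 4 mm of fully out; the other three plugs are in the magazine, the next one down on its floor (all of step 2 and all of step 3 and linear speed of plug_first below 0.02 m/s and x of plug_first in the frame of feeder between 0.04 and 0.058 m and distance of each of row_last, row_end from where it was at the start of the episode below 0.012 m and horizontal distance between each of plug_second, plug_third, plug_top and feeder below 0.008 m); the robot touches nothing.
It fails at once if a second plug is pushed out, or a plug is taken out of the magazine (x of plug_second in the frame of feeder above 0.012 m or z of plug_second in the frame of feeder above 0.046 m or z of plug_third in the frame of feeder above 0.06 m or z of plug_top in the frame of feeder above 0.074 m).
It fails at once if a plug of the rail is lifted (z of any of plug_first, row_last, row_end in the frame of feeder above 0.03 m).
It fails at once if the row of plugs is displaced (distance of any of row_last, row_end from where it was at the start of the episode above 0.015 m).
It fails at once if another thing on the bench is moved by more than 30 mm or knocked over (distance of any of offcut, wax_tin, gouge, chisel, sanding_block, mallet, glue_bottle from where it was at the start of the episode above 0.03 m or angle between any of offcut, wax_tin, gouge, chisel, sanding_block, mallet, glue_bottle's own z axis and vertical above 0.4 rad).
It also fails if it takes over 48 s, if anything falls off the work surface, if the arm or the gripper's body presses on something with over 40 N, if the wrist force passes 120 N, or if a joint passes its speed limit or range.

### The arm

A 6-joint arm with a two-finger parallel gripper is mounted at the origin on the work surface. World frame = base frame: x ahead of the robot, y to its left, z up, the work surface at z = 0. Lengths are in m, angles in rad, forces in N, time in s.
With the tool pointing down it reaches from about 0.35 to 0.975 m from the base axis. Payload 4.9 kg.
Tool frame: the origin (TCP) lies on the centre line of the jaws, within the pads' length; the fingertips stand 11 mm ahead of it and the grasp point (between the pads) lies 8 mm behind it; z points along the fingers, y is the direction in which the jaws open and shut (so a half turn about z gives the same grasp; the last joint's range is limited). The gripper opens to 85 mm and grips with 20 to 120 N. Pads are 22 mm wide; open, the fingers measure 114 mm over their backs; the gripper's body (76 mm by 85 mm) begins 54 mm behind the grasp point. The pads swing forward as they close: fully open they stand 13 mm farther back than shut.
Start: joints at [1.229, 0.053, 1.613, -0, 1.476, -0.119], TCP at [0.138, 0.61, 0.242] pointing down, gripper open.
Joint ranges: [-3.01, 3.01], [-1.01, 2.22], [0.06, 2.58], [-1.02, 4.17], [0.09, 2.62], [-3.14, 3.14]. Speed limits (rad/s): [2.57, 2.57, 3.14, 3.14, 3.14, 3.14].

### API

Orientations are given as a rotation vector (axis times angle).
In Python, from station import ctrl gives the robot as it stands.
- The arm moves only by the tool send_rows, never from a script. Its argument "series" is a list of rows, each an object of numbers: "tx", "ty", "tz": the shift along the tool's x, y, z in cm; "wx", "wy", "wz": the turn, a rotation vector about the tool's x, y, z in rad; "jaw": the closure, from 0 (fully open) to 1 (shut). In form: [{"tx": .., "ty": .., "tz": .., "wx": .., "wy": .., "wz": .., "jaw": ..}, ...]. A call has 1 to 5 rows; each row shifts and turns the pose as measured when the row begins, along the tool's axes as they then stand; what a row does not reach is not made up. A row lasts 1/8 s, in which the tool goes at most 62.5 mm and 10.7 degrees, less where a joint would pass 70% of its speed; a pose out of reach is approached as far as the arm can. A call is refused whole if a number of a shift passes 6.25 or a number of a turn 0.188, either way. A call with a gripper value outside its range is refused whole. The fingers move at their own pace and stop on an object; "squeeze" is the grip in N (left out, the last holds). Time passes only in rows, so rows that do not move let the fingers close. It gives the time, the measured TCP pose, the force and the opening at its end, in the units of the state.
- ctrl.get_obs(): the state, without advancing time (a new reading comes with each control period).
- ctrl.get_image(name): name is "scene" or "top"; returns the picture (420x560x3 uint8, red, green, blue); there is no depth.
- ctrl.camera_info(name): a dict with "mtx" (3x3 intrinsics, pixels), "k1" (the pictures are not rectified: a ray, as slopes to the right and down, at radius r is drawn at 1 + k1 r^2 times it, then the intrinsics apply), "R" (3x3) and "t" (3): a world point X has camera coordinates R X + t. Camera axes: x right, y down, z forward; pixel columns grow to the right and rows downward; lengths in m; the calibration is good to about 2 mm. A picture is of the moment at which its call begins. camera_info takes no time and is no camera call.
- ctrl.finish_job(): hands the job in, once; it reports no verdict.
The state is a dict: "t": time; "q": joint angles; "dq": joint speeds; "effort": joint torques, N m; "tool_pos": TCP position; "tool_rot": TCP orientation; "contact_force": force on the tool from outside, world axes, zero at the start; "wrist_torque": the same for the moment, N m; "opening": finger opening in m.
Only numpy, scipy, OpenCV 4.12 (cv2) and the standard library are available. Lean on these libraries where they do the work, as an engineer would, in place of code of your own. Each camera call takes 0.05 s, during which the arm holds its last target.

## Working session

There is one attempt and no reset: what is moved stays moved. The work goes in short steps, Python scripts to look and compute and a tool call to move; the robot and the scene stay as the last step left them, time stands still between calls to the robot, and variables do not carry over. Pictures are saved under pics/ and viewed, and the job is handed in when it is done.

Besides the shell and the picture viewer there is one more tool, called as name(argument=value, ...) on one line, values as JSON. send_rows: Moves the arm, as the interface text tells. Its arguments: {"type":"object","properties":{"series":{"type":"array"},"squeeze":{"type":"number"}},"required":["series"]}

```bash
mkdir -p pics; ls
python3 - <<'E'
from station import ctrl
import cv2,numpy as np
print(ctrl.get_obs())
for n in("scene","top"):
    im=ctrl.get_image(n); cv2.imwrite(f"pics/{n}0.png",im[...,::-1]); print(n,ctrl.camera_info(n))
E
```

```text
pics
{'t': 0.0, 'q': array([ 1.22902575e+00,  5.33618240e-02,  1.61428225e+00, -1.19289935e-05,
        1.47600315e+00, -1.18964381e-01]), 'dq': array([ 3.85945512e-04,  1.02510683e-03, -8.55284267e-05, -7.12382986e-04,
        2.13276733e-03, -3.66014849e-05]), 'effort': array([ 8.49857752e-04, -3.93644035e+01, -3.70194519e+01,  4.43093541e-05,
        6.60609832e-03,  3.93789108e-06]), 'tool_pos': array([0.13788413, 0.60898873, 0.24106694]), 'tool_rot': array([-0.34920685, -3.1216621 ,  0.00314586]), 'contact_force': array([0.27941126, 0.08706934, 0.2299155 ]), 'wrist_torque': array([0.06895879, 0.00613905, 0.00292997]), 'opening': 0.08547824937293676}
scene {'mtx': array([[403.08572208,   0.        , 276.2992829 ],
       [  0.        , 403.08572208, 216.05216649],
       [  0.        ,   0.        ,   1.        ]]), 'k1': 0.03207642270827818, 'R': array([[ 0.59908232,  0.80063478,  0.0091832 ],
       [ 0.45483463, -0.33085042, -0.82683944],
       [-0.65895814,  0.49952173, -0.56236306]]), 't': array([-0.35326891, -0.23686599,  1.41602854])}
top {'mtx': array([[496.36631558,   0.        , 269.36020689],
       [  0.        , 496.36631558, 209.51905863],
       [  0.        ,   0.        ,   1.        ]]), 'k1': -0.11785753807767, 'R': array([[ 1.76983434e-02, -9.99843115e-01, -7.17630814e-04],
       [-9.94039690e-01, -1.75183857e-02, -1.07602053e-01],
       [ 1.07572600e-01,  2.61773159e-03, -9.94193786e-01]]), 't': array([-0.02539764,  0.59599123,  1.2374395 ])}
```

View pics/scene0.png

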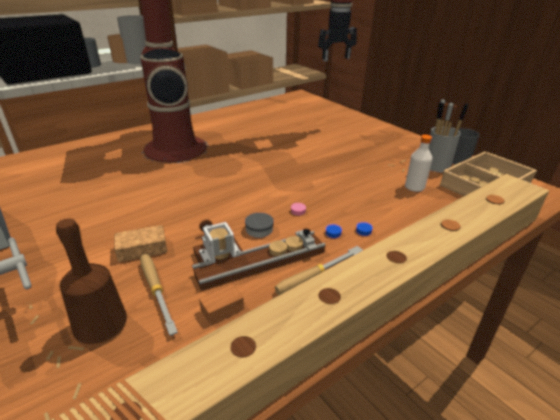

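View pics/top0.png

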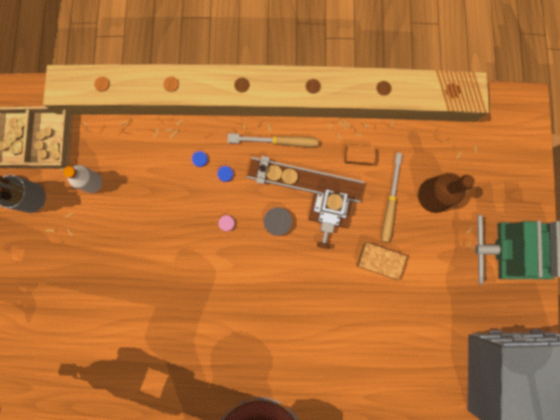

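The top view shows the feeder: magazine at about (331,205), knob at (325,245), rail from (250,170) to (363,190). The row is two oak plugs at (275,172) and (290,176), with the stop at (262,168). The blue discs (200,159) and (225,174) and the pink disc (227,223) lie off the rail, so they are the look-alikes. I'll confirm in an enlarged crop.

Run:
```python
import cv2
a=cv2.imread("pics/top0.png")[145:265,235:385]; cv2.imwrite("pics/top0c.png",cv2.resize(a,None,fx=5,fy=5,interpolation=cv2.INTER_CUBIC))
a=cv2.imread("pics/scene0.png")[190:300,180:340]; cv2.imwrite("pics/scene0c.png",cv2.resize(a,None,fx=5,fy=5,interpolation=cv2.INTER_CUBIC))
```

```text
(no output)
```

View pics/top0c.png

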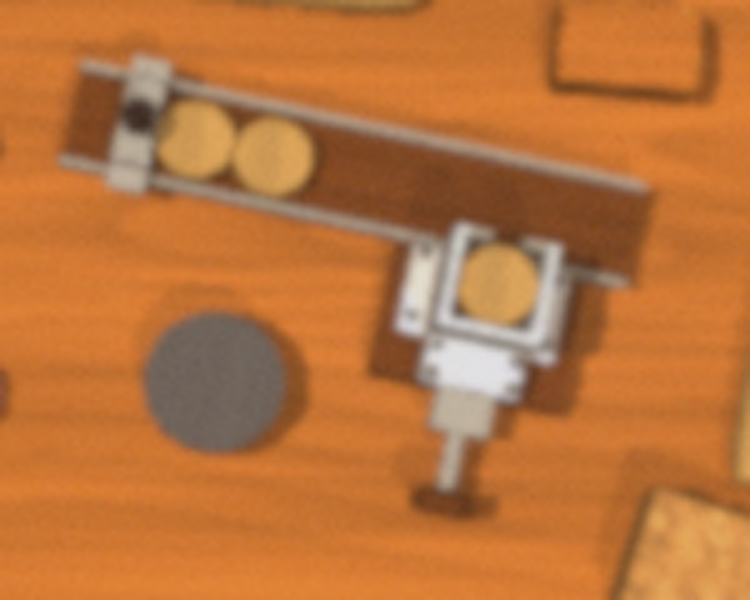

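View pics/scene0c.png

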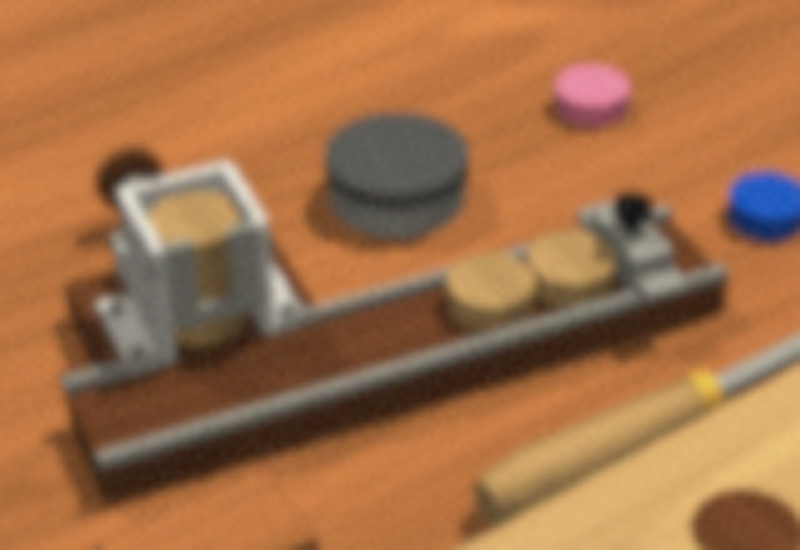

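```bash
cat > h.py <<'E'
import numpy as np,cv2,json
from scipy.optimize import least_squares
from scipy.spatial.transform import Rotation as Ro
from station import ctrl
CI={n:ctrl.camera_info(n) for n in("scene","top")}
def proj(n,X):
    c=CI[n];X=np.atleast_2d(X)@c["R"].T+c["t"];s=X[:,:2]/X[:,2:]
    r2=(s**2).sum(1,keepdims=True);s=s*(1+c["k1"]*r2)
    return s*c["mtx"][0,0]+c["mtx"][:2,2]
def tri(pt,ps):
    return least_squares(lambda X:np.r_[proj("top",X)[0]-pt,proj("scene",X)[0]-ps],[.6,0,.05]).x
def f2w(p,P):
    P=np.atleast_2d(P);c,s=np.cos(p[2]),np.sin(p[2])
    return np.c_[p[0]+c*P[:,0]-s*P[:,1],p[1]+s*P[:,0]+c*P[:,1],P[:,2]]
def w2f(p,W):
    W=np.atleast_2d(W);c,s=np.cos(p[2]),np.sin(p[2]);d=W[:,:2]-p[:2]
    return np.c_[c*d[:,0]+s*d[:,1],-s*d[:,0]+c*d[:,1],W[:,2]]
E
python3 - <<'E'
from h import *
T=lambda a:(np.array(a)+.5)/5-.5+[235,145]
S=lambda a:(np.array(a)+.5)/5-.5+[180,190]
pts={"top":((498,285),(195,218)),"rowlast":((273,157),(490,280)),"rowend":((197,139),(570,257)),
"lipA":((648,188),(100,460)),"lipB":((82,65),(722,272)),"lipC":((628,283),(67,385)),"knob":((452,500),(130,178)),"stopknob":((138,115),(632,210))}
W={k:tri(T(a),S(b)) for k,(a,b) in pts.items()}
for k in W: print(k,W[k].round(4), (proj("top",W[k])[0]-T(pts[k][0])).round(1),(proj("scene",W[k])[0]-S(pts[k][1])).round(1))
M={"top":(0,0,.076),"lipA":(.0735,-.07,.026),"lipB":(.0735,.23,.026),"lipC":(.0245,-.07,.026)}
def res(v):
    r=[]
    L=dict(M);L["rowlast"]=(v[4],v[3],.034);L["rowend"]=(v[4],v[3]+.04,.034)
    for k,m in L.items():
        X=f2w(v,m);r+=[proj("top",X)[0]-T(pts[k][0]),proj("scene",X)[0]-S(pts[k][1])]
    return np.concatenate(r)
s=least_squares(res,[.6,-.05,0,.1,.0487],loss="soft_l1")
print(s.x,res(s.x).round(1).reshape(-1,4))
for k in W:print(k,w2f(s.x,W[k]).round(4))
np.save("pose.npy",s.x)
p=s.x
for n in["top","scene"]:
    a=cv2.imread(f"pics/{n}0.png")
    o,f=((235,145),5) if n=="top" else ((180,190),5)
    a=cv2.resize(a[o[1]:o[1]+120,o[0]:o[0]+160],None,fx=5,fy=5,interpolation=cv2.INTER_CUBIC)
    def poly(P,col):
        q=(proj(n,f2w(p,np.array(P)))-o+.5)*f-.5
        cv2.polylines(a,[q.round().astype(int)],True,col,1)
    poly([(-.026,-.026,.082),(.025,-.026,.082),(.025,.026,.082),(-.026,.026,.082)],(0,0,255))
    poly([(.025,-.07,.026),(.0725,-.07,.026),(.0725,.23,.026),(.025,.23,.026)],(0,255,0))
    t=np.linspace(0,6.28,40)
    poly(np.c_[0*t-.114,.017*np.cos(t),.0265+.017*np.sin(t)],(255,0,0))
    poly(np.c_[.02*np.cos(t),.02*np.sin(t),0*t+.076],(255,0,255))
    for d in(0,.04):poly(np.c_[p[4]+.02*np.cos(t),p[3]+d+.02*np.sin(t),0*t+.034],(255,0,255))
    cv2.imwrite(f"pics/{n}fit.png",a)
E
```

```text
top [ 0.6139 -0.1758  0.0763] [0.2 0.1] [ 0.2 -0. ]
rowlast [ 0.683  -0.0654  0.0345] [0.4 0.3] [ 0.4 -0. ]
rowend [ 0.6917 -0.026   0.0351] [0.3 0.2] [ 0.4 -0. ]
lipA [ 0.6731 -0.2596  0.025 ] [-0.2 -0.1] [-0.1  0. ]
lipB [0.7314 0.034  0.0239] [0.5 0.5] [ 0.6 -0.1]
lipC [ 0.6231 -0.2491  0.0247] [-0.2 -0.1] [-0.1  0. ]
knob [ 0.5097 -0.1573  0.0298] [-0.4 -0.2] [-0.4  0. ]
stopknob [0.6997 0.0039 0.0538] [0.5 0.4] [ 0.6 -0.1]
[ 0.61417797 -0.17619422 -0.20055131  0.12265828  0.04549844] [[ 0.4  0.   0.1  0.2]
 [-0.2  0.2 -0.3 -0.6]
 [ 0.3  0.   1.1 -0.7]
 [ 0.2 -0.6 -0.2 -0.1]
 [ 0.2  0.2  0.6  0.1]
 [ 0.3  0.5  0.2  0.2]]
top [[-0.0004  0.0004  0.0763]]
rowlast [[0.0454 0.1223 0.0345]]
rowend [[0.046  0.1627 0.0351]]
lipA [[ 0.0744 -0.07    0.025 ]]
lipB [[0.073  0.2293 0.0239]]
lipC [[ 0.0233 -0.0696  0.0247]]
knob [[-0.1062 -0.0022  0.0298]]
stopknob [[0.048  0.1935 0.0538]]
```

View pics/topfit.png

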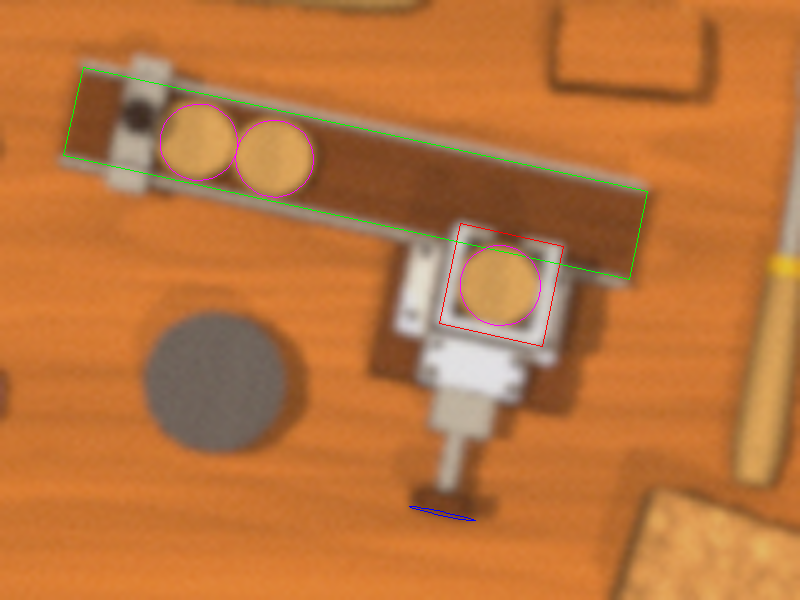

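View pics/scenefit.png

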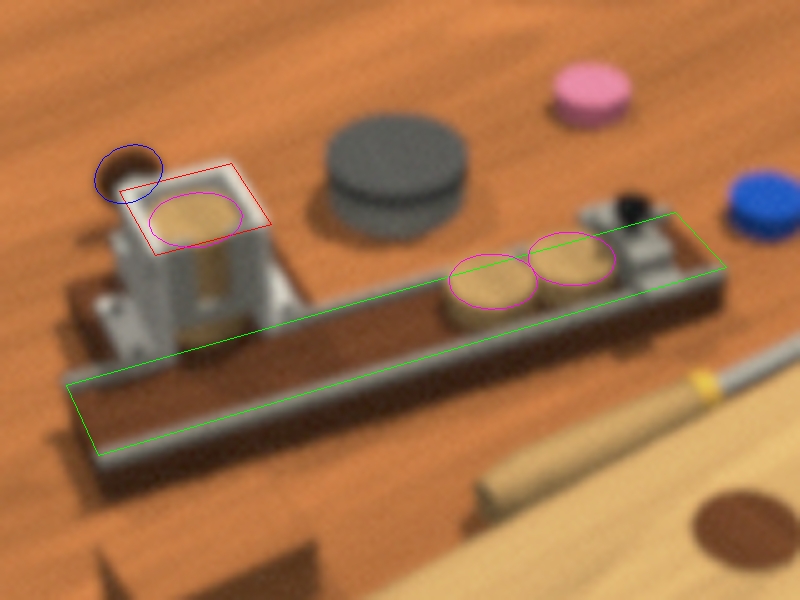

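Both overlays match the picture: the magazine rim, lips and plugs fall on the model, and the measured heights agree with the text (plug top 76.3 mm, row 34.5 mm, lip about 25 mm). The tool's x axis is already close to the feeder's −x. Next is a helper that works out moves in tool axes.

```bash
cat >> h.py <<'E'
def st(goal=None):
    p=np.load("pose.npy");o=ctrl.get_obs();R=Ro.from_rotvec(o["tool_rot"]).as_matrix()
    print("t",round(o["t"],2),"tcp",o["tool_pos"].round(4),"feeder",w2f(p,o["tool_pos"]).round(4)[0],"F",o["contact_force"].round(1),"open",round(o["opening"],4))
    c,s=np.cos(p[2]),np.sin(p[2]);Rf=np.array([[c,-s,0],[s,c,0],[0,0,1]])@np.diag([-1,1,-1])
    print("turn err wxyz",Ro.from_matrix(R.T@Rf).as_rotvec().round(4))
    if goal is not None: print("shift cm tool",(R.T@(f2w(p,goal)[0]-o["tool_pos"])*100).round(2))
E
python3 - <<'E'
from h import *
p=np.load("pose.npy"); p[2]=-0.198; np.save("pose.npy",p)
st((-.155,0,.2)); print(f2w(p,(-.155,0,.2)))
for n,px in dict(sand=(383,261),tin=(279,222),gouge=(388,215),mallet=(440,195)).items():
    X=least_squares(lambda v:proj("top",[v[0],v[1],.03])[0]-px,[.5,0]).x; print(n,X.round(3),w2f(p,[*X,.03]).round(3))
E
```

```text
t 0.1 tcp [0.1379 0.609  0.2412] feeder [-0.6214  0.6762  0.2412] F [ 0.1 -0.3 -0.2] open 0.0855
turn err wxyz [-0.0019 -0.0002 -0.0248]
shift cm tool [-48.31 -66.43   4.23]
[[ 0.46220637 -0.14570436  0.2       ]]
sand [ 0.47  -0.307] [[-0.116 -0.157  0.03 ]]
tin [ 0.565 -0.04 ] [[-0.075  0.124  0.03 ]]
gouge [ 0.588 -0.321] [[ 0.003 -0.147  0.03 ]]
mallet [ 0.642 -0.459] [[ 0.083 -0.272  0.03 ]]
```

send_rows(series=[{"tx": -5, "ty": -3, "wz": -0.025, "jaw": 1}, {"tx": -5, "ty": -3.5, "jaw": 1}, {"tx": -5, "ty": -3.5, "jaw": 1}, {"tx": -5, "ty": -3.5, "jaw": 1}, {"tx": -5, "ty": -3.5, "jaw": 1}], squeeze=20)

```text
invalid input at $.series[0]: expected keys tx, ty, tz, wx, wy, wz, jaw
```

send_rows(series=[{"tx": -4, "ty": -5, "jaw": 1}, {"tx": -4, "ty": -5, "jaw": 1}, {"tx": -4, "ty": -5, "jaw": 1}, {"tx": -4, "ty": -5, "jaw": 1}, {"tx": -3, "ty": -5, "jaw": 1}])

```text
invalid input at $.series[0]: expected keys tx, ty, tz, wx, wy, wz, jaw
```

```bash
python3 -c "
from h import *
st((-.155,0,.2))"
```

```text
t 0.1 tcp [0.1379 0.609  0.2412] feeder [-0.6214  0.6762  0.2412] F [ 0.1 -0.3 -0.2] open 0.0855
turn err wxyz [-0.0019 -0.0002 -0.0248]
shift cm tool [-48.31 -66.43   4.23]
```

send_rows(series=[{"tx": -5, "ty": -3, "tz": 0, "wx": 0, "wy": 0, "wz": -0.025, "jaw": 1}, {"tx": -5, "ty": -3.5, "tz": 0, "wx": 0, "wy": 0, "wz": 0, "jaw": 1}, {"tx": -5, "ty": -3.5, "tz": 0, "wx": 0, "wy": 0, "wz": 0, "jaw": 1}, {"tx": -5, "ty": -3.5, "tz": 0, "wx": 0, "wy": 0, "wz": 0, "jaw": 1}, {"tx": -5, "ty": -3.5, "tz": 0, "wx": 0, "wy": 0, "wz": 0, "jaw": 1}], squeeze=20)

```text
t: 0.72
tool_pos: [0.351, 0.3885, 0.2384]
tool_rot: [-0.295, -3.126, 0.008]
contact_force: [0.9, 0.2, 0.1]
opening: -0.0003
```

send_rows(series=[{"tx": -4, "ty": -5, "tz": 0, "wx": 0, "wy": 0, "wz": 0, "jaw": 1}, {"tx": -4, "ty": -5, "tz": 0, "wx": 0, "wy": 0, "wz": 0, "jaw": 1}, {"tx": -4, "ty": -5, "tz": 0, "wx": 0, "wy": 0, "wz": 0, "jaw": 1}, {"tx": -4, "ty": -5, "tz": 0, "wx": 0, "wy": 0, "wz": 0, "jaw": 1}, {"tx": -3, "ty": -5, "tz": 0, "wx": 0, "wy": 0, "wz": 0, "jaw": 1}])

```text
t: 1.35
tool_pos: [0.4874, 0.1101, 0.2375]
tool_rot: [-0.295, -3.125, 0.008]
contact_force: [0.5, -0.0, 0.5]
opening: 0.0
```

```bash
python3 -c "
from h import *
st((-.155,0,.2))"
```

```text
t 1.35 tcp [0.4874 0.1101 0.2375] feeder [-0.1807  0.2558  0.2375] F [ 0.5 -0.   0.5] open 0.0
turn err wxyz [-0.0056 -0.0023  0.0099]
shift cm tool [ -2.32 -25.58   3.89]
```

send_rows(series=[{"tx": 0, "ty": -5.5, "tz": 1, "wx": -0.005, "wy": 0, "wz": 0.01, "jaw": 1}, {"tx": 0, "ty": -5.5, "tz": 1, "wx": 0, "wy": 0, "wz": 0, "jaw": 1}, {"tx": 0, "ty": -5.5, "tz": 1, "wx": 0, "wy": 0, "wz": 0, "jaw": 1}, {"tx": 0, "ty": -5.5, "tz": 1, "wx": 0, "wy": 0, "wz": 0, "jaw": 1}, {"tx": -1, "ty": -3, "tz": 3, "wx": 0, "wy": 0, "wz": 0, "jaw": 1}])

```text
t: 1.98
tool_pos: [0.4474, -0.1472, 0.1676]
tool_rot: [0.316, 3.123, -0.003]
contact_force: [-0.1, 1.2, 0.8]
opening: -0.0003
```

```bash
python3 -c "
from h import *
st((-.155,0,.06))"
```

```text
t 1.98 tcp [ 0.4474 -0.1472  0.1676] feeder [-0.1692 -0.0043  0.1676] F [-0.1  1.2  0.8] open -0.0003
turn err wxyz [-0.0018  0.003  -0.0035]
shift cm tool [-1.38  0.46 10.76]
```

send_rows(series=[{"tx": -0.6, "ty": 0.4, "tz": 4, "wx": 0, "wy": 0, "wz": 0, "jaw": 1}, {"tx": -0.4, "ty": 0, "tz": 4, "wx": 0, "wy": 0, "wz": 0, "jaw": 1}, {"tx": 0, "ty": 0, "tz": 2.5, "wx": 0, "wy": 0, "wz": 0, "jaw": 1}])

```text
t: 2.35
tool_pos: [0.4574, -0.1484, 0.0588]
tool_rot: [0.325, 3.122, -0.004]
contact_force: [0.2, -0.3, -0.1]
opening: -0.0
```

Run:
```python
from h import *
st((-.155,0,.03))
for n,o in (("top",(235,145)),("scene",(130,150))):
    a=ctrl.get_image(n)[...,::-1][o[1]:o[1]+120,o[0]:o[0]+160]; cv2.imwrite(f"pics/{n}1.png",cv2.resize(a,None,fx=5,fy=5,interpolation=cv2.INTER_CUBIC))
```

```text
t 2.35 tcp [ 0.4574 -0.1484  0.0588] feeder [-0.1592 -0.0036  0.0588] F [ 0.2 -0.3 -0.1] open -0.0
turn err wxyz [-0.002   0.0029 -0.0096]
shift cm tool [-0.4   0.37  2.88]
```

View pics/top1.png

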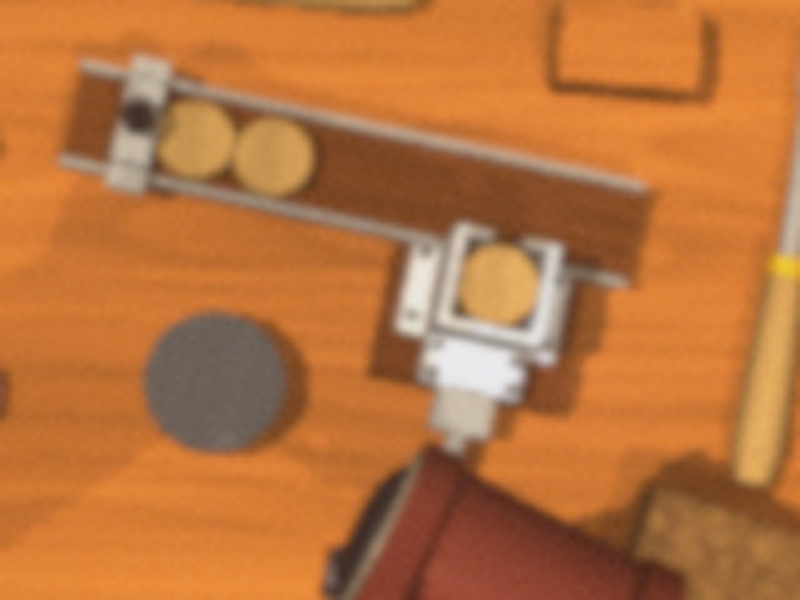

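View pics/scene1.png

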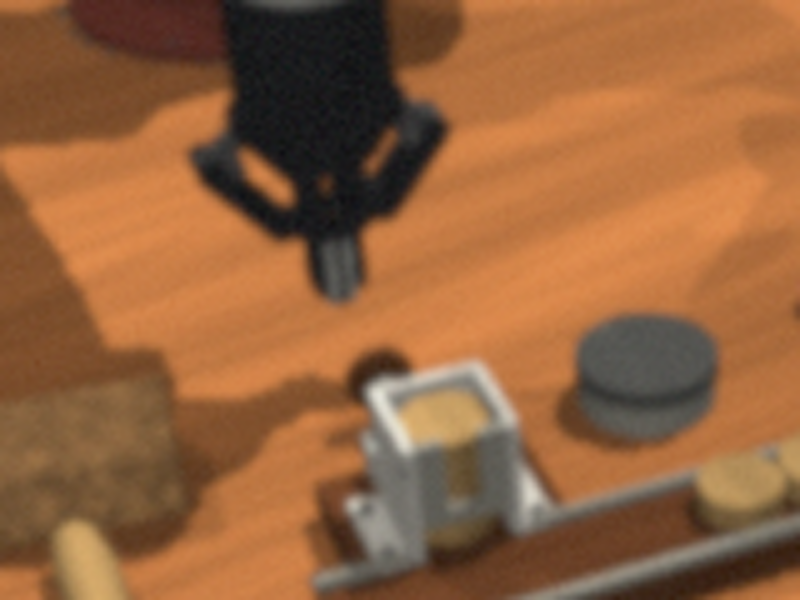

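The top view shows the arm covering the knob while the rail and magazine are unchanged. In the scene view the shut fingertips, at crop (340,298), hang clear behind the knob at (380,375). I'll check the tip projection against the calibration, then lower.

Run:
```python
from h import *
p=np.load("pose.npy");o=ctrl.get_obs();R=Ro.from_rotvec(o["tool_rot"]).as_matrix()
for d in((0,0,.011),(-.011,0,.011)): print((proj("scene",o["tool_pos"]+R@np.array(d))-[130,150])*5)
```

```text
[[338.4778867  292.02772489]]
[[344.57392208 303.05702189]]
```

send_rows(series=[{"tx": 0, "ty": 0.3, "tz": 2, "wx": 0, "wy": 0, "wz": -0.01, "jaw": 1}, {"tx": 0, "ty": 0, "tz": 0.9, "wx": 0, "wy": 0, "wz": 0, "jaw": 1}, {"tx": 0, "ty": 0, "tz": 0, "wx": 0, "wy": 0, "wz": 0, "jaw": 1}])

```text
t: 2.82
tool_pos: [0.4581, -0.1452, 0.0307]
tool_rot: [0.309, 3.125, -0.003]
contact_force: [0.1, -1.1, 1.0]
opening: 0.0001
```

```bash
python3 -c "
from h import *
st((-.125,0,.03))"
```

```text
t 2.83 tcp [ 0.4581 -0.1452  0.0307] feeder [-0.1592 -0.0003  0.0307] F [ 0.1 -1.1  1. ] open 0.0001
turn err wxyz [-0.0018  0.0019  0.0011]
shift cm tool [-3.42  0.03  0.08]
```

send_rows(series=[{"tx": -1.5, "ty": 0, "tz": 0.2, "wx": 0, "wy": 0, "wz": 0, "jaw": 1}, {"tx": -1.5, "ty": 0, "tz": 0.1, "wx": 0, "wy": 0, "wz": 0, "jaw": 1}, {"tx": -1, "ty": 0, "tz": 0, "wx": 0, "wy": 0, "wz": 0, "jaw": 1}])

```text
t: 3.2
tool_pos: [0.4988, -0.1538, 0.0304]
tool_rot: [0.309, 3.124, -0.005]
contact_force: [-5.6, 1.2, -1.1]
opening: 0.0002
```

```bash
python3 -c "
from h import *
st((-.077,0,.029))"
```

```text
t 3.2 tcp [ 0.4988 -0.1538  0.0304] feeder [-0.1175 -0.0007  0.0304] F [-5.6  1.2 -1.1] open 0.0002
turn err wxyz [-0.0029  0.0023  0.001 ]
shift cm tool [-4.05  0.07  0.15]
```

send_rows(series=[{"tx": -1, "ty": 0, "tz": 0, "wx": 0, "wy": 0, "wz": 0, "jaw": 1}, {"tx": -1, "ty": 0, "tz": 0, "wx": 0, "wy": 0, "wz": 0, "jaw": 1}, {"tx": -1, "ty": 0.05, "tz": 0, "wx": 0, "wy": 0, "wz": 0, "jaw": 1}, {"tx": -0.6, "ty": 0, "tz": 0, "wx": 0, "wy": 0, "wz": 0, "jaw": 1}])

```text
t: 3.7
tool_pos: [0.5322, -0.1606, 0.0304]
tool_rot: [-0.306, -3.115, 0.004]
contact_force: [-6.3, 1.0, 3.2]
opening: -0.0
```

```bash
python3 -c "
from h import *
st((-.077,0,.029))"
```

```text
t 3.7 tcp [ 0.5322 -0.1606  0.0304] feeder [-0.0835 -0.0008  0.0304] F [-6.3  1.   3.2] open -0.0
turn err wxyz [-0.004  -0.0111  0.002 ]
shift cm tool [-0.65  0.08  0.13]
```

send_rows(series=[{"tx": -0.4, "ty": 0, "tz": 0, "wx": 0, "wy": 0, "wz": 0, "jaw": 1}, {"tx": -0.3, "ty": 0, "tz": 0, "wx": 0, "wy": 0, "wz": 0, "jaw": 1}, {"tx": -0.2, "ty": 0, "tz": 0, "wx": 0, "wy": 0, "wz": 0, "jaw": 1}])

```text
t: 4.08
tool_pos: [0.5373, -0.1616, 0.0304]
tool_rot: [-0.303, -3.1, 0.001]
contact_force: [-13.2, 2.4, 9.4]
opening: -0.0001
```

```bash
python3 -c "
from h import *
st((-.077,0,.029))"
```

```text
t 4.08 tcp [ 0.5373 -0.1616  0.0304] feeder [-0.0782 -0.0008  0.0304] F [-13.2   2.4   9.4] open -0.0001
turn err wxyz [-0.0036 -0.027   0.003 ]
shift cm tool [-0.13  0.08  0.14]
```

Run:
```python
from h import *
for n,o in (("top",(235,145)),("scene",(150,170))):
    a=ctrl.get_image(n)[...,::-1][o[1]:o[1]+120,o[0]:o[0]+160]; cv2.imwrite(f"pics/{n}2.png",cv2.resize(a,None,fx=5,fy=5,interpolation=cv2.INTER_CUBIC))
st()
```

```text
t 4.17 tcp [ 0.5373 -0.1615  0.0304] feeder [-0.0783 -0.0008  0.0304] F [-12.4   2.6   9.6] open 0.0002
turn err wxyz [-0.0036 -0.027   0.0031]
```

View pics/top2.png

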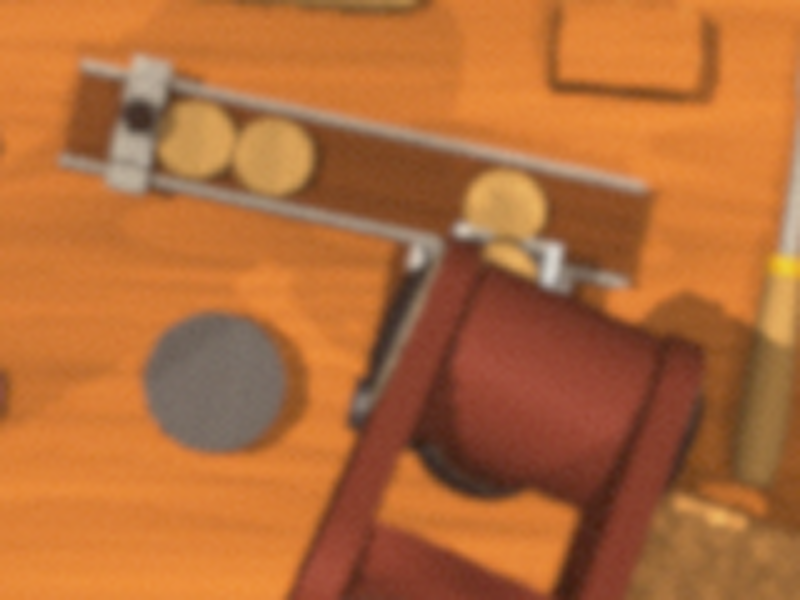

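View pics/scene2.png

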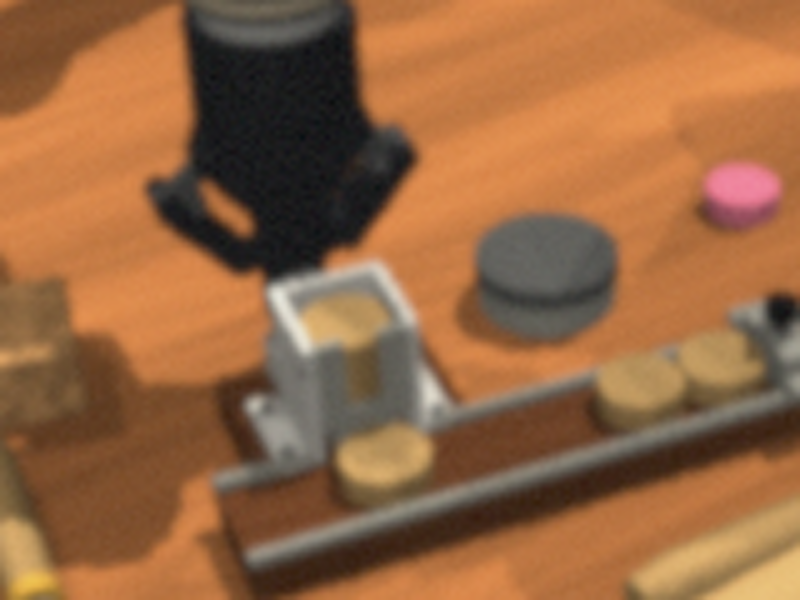

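Run:
```python
from h import *
p=np.load("pose.npy")
X=tri((np.array((505,207))+.5)/5-.5+[235,145],(np.array((385,452))+.5)/5-.5+[150,170]);print(X,w2f(p,X))
```

```text
[ 0.6591366  -0.18504989  0.03567386] [[0.04582221 0.00016111 0.03567386]]
```

send_rows(series=[{"tx": -0.3, "ty": 0, "tz": 0, "wx": 0, "wy": -0.02, "wz": 0, "jaw": 1}, {"tx": -0.2, "ty": 0, "tz": 0, "wx": 0, "wy": 0, "wz": 0, "jaw": 1}])

```text
t: 4.42
tool_pos: [0.5372, -0.1615, 0.0303]
tool_rot: [-0.302, -3.104, 0.002]
contact_force: [-10.6, 2.2, 7.4]
opening: 0.0005
```

```bash
python3 -c "
from h import *
st((-.077,0,.029))"
```

```text
t 4.42 tcp [ 0.5372 -0.1615  0.0303] feeder [-0.0783 -0.0008  0.0303] F [-10.6   2.2   7.4] open 0.0005
turn err wxyz [-0.0033 -0.023   0.004 ]
shift cm tool [-0.13  0.08  0.13]
```

send_rows(series=[{"tx": -0.7, "ty": 0, "tz": 0, "wx": 0, "wy": -0.02, "wz": 0, "jaw": 1}, {"tx": -0.7, "ty": 0, "tz": 0, "wx": 0, "wy": 0, "wz": 0, "jaw": 1}])

```text
t: 4.68
tool_pos: [0.5375, -0.1616, 0.0299]
tool_rot: [-0.296, -3.082, -0.003]
contact_force: [-32.8, 4.8, 26.9]
opening: 0.0001
```

```bash
python3 -c "
from h import *
st((-.077,0,.029))"
```

```text
t 4.67 tcp [ 0.5375 -0.1616  0.0299] feeder [-0.078  -0.0008  0.0299] F [-32.8   4.8  26.9] open 0.0001
turn err wxyz [-0.0025 -0.0453  0.0064]
shift cm tool [-0.11  0.08  0.09]
```

The plunger is on its hard stop: 33 N gives only 0.3 mm more. The plug is out on the rail, at about x = 46, y = 0 mm with its top at 35 mm, seen at top crop (505,207) and scene crop (385,452). Now I'll retreat and watch where the contact ends, as a check on the travel.

send_rows(series=[{"tx": 0.5, "ty": 0, "tz": 0, "wx": 0, "wy": -0.04, "wz": 0, "jaw": 1}, {"tx": 1.0, "ty": 0, "tz": 0, "wx": 0, "wy": 0, "wz": 0, "jaw": 1}, {"tx": 1.5, "ty": 0, "tz": 0, "wx": 0, "wy": 0, "wz": 0, "jaw": 1}])

```text
t: 5.05
tool_pos: [0.5069, -0.1556, 0.0304]
tool_rot: [-0.299, -3.12, 0.002]
contact_force: [-0.1, -0.1, -0.6]
opening: -0.0005
```

send_rows(series=[{"tx": 1.2, "ty": 0, "tz": 0, "wx": 0, "wy": 0, "wz": 0, "jaw": 1}])

```text
t: 5.18
tool_pos: [0.4948, -0.1533, 0.0308]
tool_rot: [-0.3, -3.121, 0.002]
contact_force: [-0.4, 0.7, -0.7]
opening: -0.0
```

send_rows(series=[{"tx": 0.6, "ty": 0, "tz": 0, "wx": 0, "wy": 0, "wz": 0, "jaw": 1}])

```text
t: 5.3
tool_pos: [0.4885, -0.1521, 0.031]
tool_rot: [-0.3, -3.121, 0.003]
contact_force: [0.2, 0.6, -0.6]
opening: -0.0003
```

```bash
python3 -c "
from h import *
st((-.155,0,.06))"
```

```text
t 5.3 tcp [ 0.4885 -0.1521  0.031 ] feeder [-0.128  -0.0011  0.031 ] F [ 0.2  0.6 -0.6] open -0.0003
turn err wxyz [-0.0022 -0.0057  0.0065]
shift cm tool [ 2.71  0.12 -2.88]
```

send_rows(series=[{"tx": 2.5, "ty": 0, "tz": 0, "wx": 0, "wy": 0, "wz": 0, "jaw": 1}, {"tx": 1.5, "ty": 0, "tz": -4, "wx": 0, "wy": 0, "wz": 0, "jaw": 1}, {"tx": 2.5, "ty": 0, "tz": -5, "wx": 0, "wy": 0, "wz": 0, "jaw": 1}, {"tx": 0, "ty": 0, "tz": -5, "wx": 0, "wy": 0, "wz": 0, "jaw": 1}])

```text
t: 5.8
tool_pos: [0.4219, -0.1384, 0.1718]
tool_rot: [-0.3, -3.119, 0.0]
contact_force: [1.8, -0.6, -0.5]
opening: -0.0003
```

Run:
```python
from h import *
st((.048,-.055,.15))
for n,o in (("top",(235,145)),("scene",(180,190))):
    a=ctrl.get_image(n)[...,::-1][o[1]:o[1]+120,o[0]:o[0]+160]; cv2.imwrite(f"pics/{n}3.png",cv2.resize(a,None,fx=5,fy=5,interpolation=cv2.INTER_CUBIC))
```

```text
t 5.8 tcp [ 0.4219 -0.1384  0.1718] feeder [-0.196  -0.0008  0.1718] F [ 1.8 -0.6 -0.5] open -0.0003
turn err wxyz [-0.0009 -0.0083  0.0062]
shift cm tool [-24.38  -5.57   1.98]
```

View pics/top3.png

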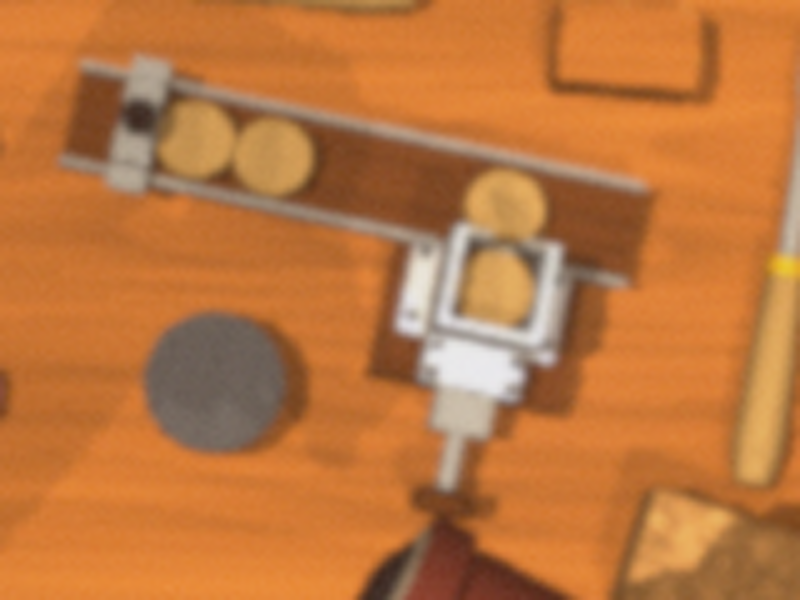

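View pics/scene3.png

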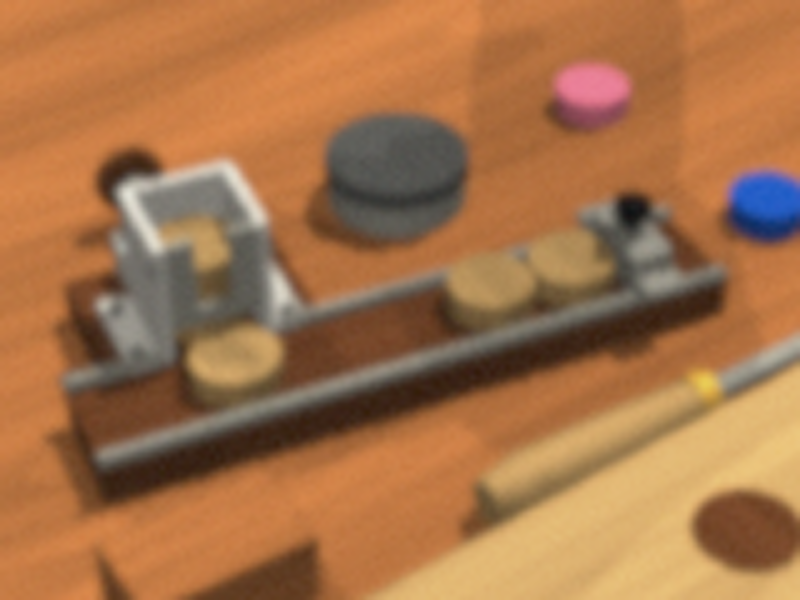

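The knob is back at its start pixels (top crop 452,502) and the stack has dropped one place inside the magazine. The ejected plug lies at (505,207) in the top crop and (235,362) in the scene crop, and the row is unchanged. Now I'll go over to the −y side of the rail.

send_rows(series=[{"tx": -5, "ty": -1.1, "tz": 0, "wx": 0, "wy": -0.008, "wz": 0.006, "jaw": 1}, {"tx": -5, "ty": -1.1, "tz": 0, "wx": 0, "wy": 0, "wz": 0, "jaw": 1}, {"tx": -5, "ty": -1.1, "tz": 0, "wx": 0, "wy": 0, "wz": 0, "jaw": 1}, {"tx": -5, "ty": -1.1, "tz": 0, "wx": 0, "wy": 0, "wz": 0, "jaw": 1}, {"tx": -4, "ty": -1.1, "tz": 0, "wx": 0, "wy": 0, "wz": 0, "jaw": 1}])

```text
t: 6.52
tool_pos: [0.6582, -0.2441, 0.1835]
tool_rot: [0.307, 3.104, -0.014]
contact_force: [-0.0, -0.3, 0.9]
opening: 0.0001
```

```bash
python3 -c "
from h import *
st((.049,-.056,.1))"
```

```text
t 6.53 tcp [ 0.6582 -0.2441  0.1835] feeder [ 0.0565 -0.0579  0.1835] F [-0.  -0.3  0.9] open 0.0001
turn err wxyz [-0.0068  0.0235  0.0006]
shift cm tool [0.94 0.25 8.33]
```

send_rows(series=[{"tx": 0.5, "ty": 0.1, "tz": 3, "wx": -0.006, "wy": 0.023, "wz": 0, "jaw": 1}, {"tx": 0, "ty": 0, "tz": 3, "wx": 0, "wy": 0, "wz": 0, "jaw": 1}, {"tx": 0, "ty": 0, "tz": 2, "wx": 0, "wy": 0, "wz": 0, "jaw": 1}, {"tx": 0, "ty": 0, "tz": 0, "wx": 0, "wy": 0, "wz": 0, "jaw": 1}])

```text
t: 7.02
tool_pos: [0.6533, -0.2422, 0.0959]
tool_rot: [-0.31, -3.122, -0.002]
contact_force: [0.4, -0.6, 0.6]
opening: 0.0001
```

Run:
```python
from h import *
st((.049,-.056,.038))
for n,o in (("scene",(170,170)),):
    a=ctrl.get_image(n)[...,::-1][o[1]:o[1]+120,o[0]:o[0]+160]; cv2.imwrite(f"pics/{n}4.png",cv2.resize(a,None,fx=5,fy=5,interpolation=cv2.INTER_CUBIC))
```

```text
t 7.03 tcp [ 0.6533 -0.2422  0.0959] feeder [ 0.0513 -0.0571  0.0959] F [ 0.4 -0.6  0.6] open 0.0001
turn err wxyz [ 0.0008 -0.0044  0.0004]
shift cm tool [0.21 0.1  5.79]
```

View pics/scene4.png

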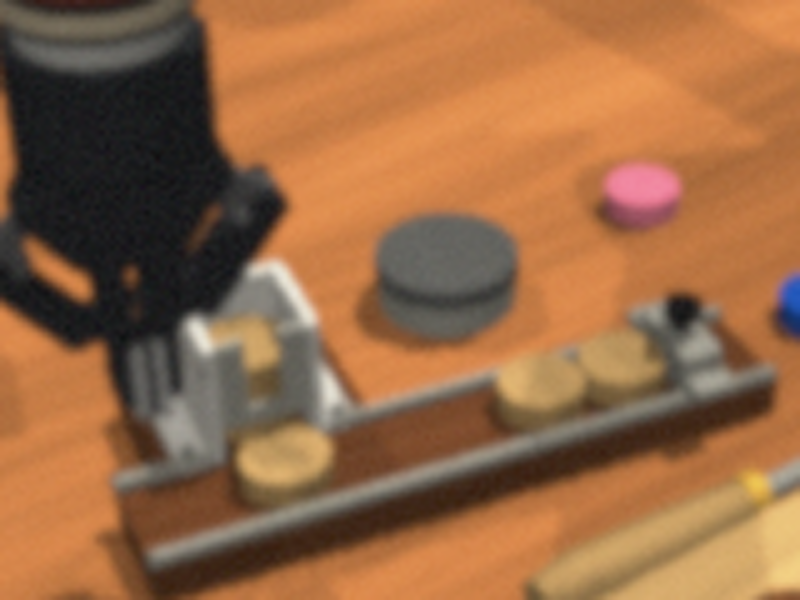

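Run:
```python
from h import *
p=np.load("pose.npy");o=ctrl.get_obs();R=Ro.from_rotvec(o["tool_rot"]).as_matrix()
for d in((0,0,.011),(-.011,-.0145,.011),(-.011,.0145,.011),(-.011,.0145,-.02)): print(((proj("scene",o["tool_pos"]+R@np.array(d))-[170,170]+.5)*5-.5).round())
c=CI["scene"];C=-c["R"].T@c["t"];print(C,w2f(p,C))
for P in [(.025,-.026,.082),(.025,-.026,.02),(.025,.026,.082),(-.026,-.026,.082)]:print(P,((proj("scene",f2w(p,P))-[170,170]+.5)*5-.5).round())
```

```text
[[150. 404.]]
[[123. 430.]]
[[193. 410.]]
[[186. 349.]]
[ 1.25247554 -0.50286486  0.60371614] [[ 0.69008548 -0.19472938  0.60371614]]
(0.025, -0.026, 0.082) [[205. 355.]]
(0.025, -0.026, 0.02) [[216. 468.]]
(0.025, 0.026, 0.082) [[321. 324.]]
(-0.026, -0.026, 0.082) [[169. 291.]]
```

The fingertips at (150,404) fit the projection, and they are in front of the magazine's left corner and beside the rail's empty end. The plug at (285,460) is clear of them. Lowering.

send_rows(series=[{"tx": 0.2, "ty": 0.1, "tz": 3, "wx": 0, "wy": -0.004, "wz": 0, "jaw": 1}, {"tx": 0, "ty": 0, "tz": 1.8, "wx": 0, "wy": 0, "wz": 0, "jaw": 1}, {"tx": 0, "ty": 0, "tz": 0.8, "wx": 0, "wy": 0, "wz": 0, "jaw": 1}, {"tx": 0, "ty": 0, "tz": 0, "wx": 0, "wy": 0, "wz": 0, "jaw": 1}])

```text
t: 7.58
tool_pos: [0.6552, -0.2424, 0.0458]
tool_rot: [0.308, 3.116, -0.005]
contact_force: [0.6, -0.1, -0.7]
opening: -0.0
```

Run:
```python
from h import *
st((.049,-.04,.037))
for n,o in (("scene",(170,180)),):
    a=ctrl.get_image(n)[...,::-1][o[1]:o[1]+120,o[0]:o[0]+160]; cv2.imwrite(f"pics/{n}5.png",cv2.resize(a,None,fx=5,fy=5,interpolation=cv2.INTER_CUBIC))
```

```text
t 7.58 tcp [ 0.6552 -0.2424  0.0458] feeder [ 0.0532 -0.0569  0.0458] F [ 0.6 -0.1 -0.7] open -0.0
turn err wxyz [-0.0022  0.0108  0.0007]
shift cm tool [0.43 1.69 0.87]
```

View pics/scene5.png

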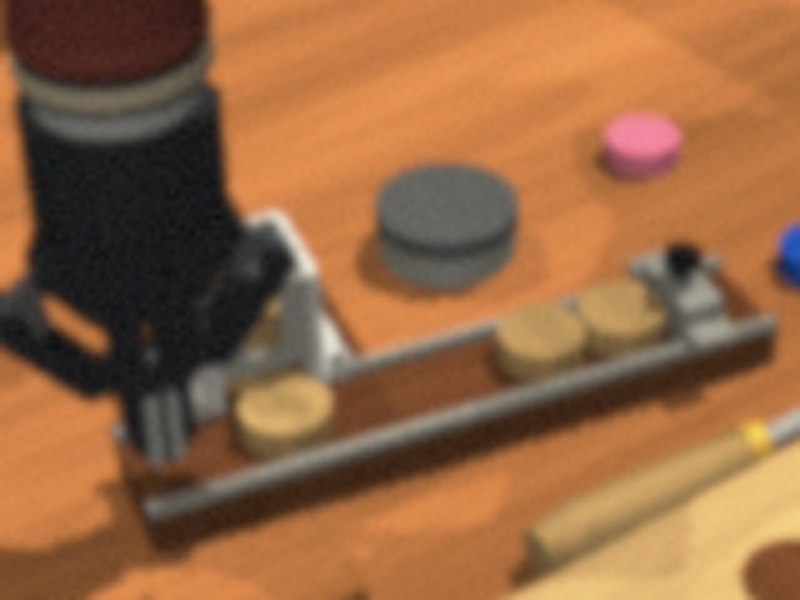

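send_rows(series=[{"tx": 0.3, "ty": 0, "tz": 0.8, "wx": 0, "wy": 0.01, "wz": 0, "jaw": 1}, {"tx": 0.1, "ty": 0, "tz": 0.1, "wx": 0, "wy": 0, "wz": 0, "jaw": 1}, {"tx": 0, "ty": 0, "tz": 0, "wx": 0, "wy": 0, "wz": 0, "jaw": 1}])

```text
t: 8.0
tool_pos: [0.653, -0.2426, 0.0392]
tool_rot: [0.309, 3.122, -0.006]
contact_force: [-0.1, -0.3, -0.1]
opening: 0.0001
```

Run:
```python
from h import *
st((.049,.048,.036))
```

```text
t 8.0 tcp [ 0.653  -0.2426  0.0392] feeder [ 0.0511 -0.0575  0.0392] F [-0.1 -0.3 -0.1] open 0.0001
turn err wxyz [-0.0034  0.0048  0.0005]
shift cm tool [ 0.21 10.55  0.28]
```

send_rows(series=[{"tx": 0.1, "ty": 0, "tz": 0.35, "wx": 0, "wy": 0, "wz": 0, "jaw": 1}, {"tx": 0.1, "ty": 1, "tz": 0, "wx": 0, "wy": 0, "wz": 0, "jaw": 1}, {"tx": 0, "ty": 1, "tz": 0, "wx": 0, "wy": 0, "wz": 0, "jaw": 1}, {"tx": 0, "ty": 1, "tz": 0, "wx": 0, "wy": 0, "wz": 0, "jaw": 1}, {"tx": 0, "ty": 1, "tz": 0, "wx": 0, "wy": 0, "wz": 0, "jaw": 1}])

```text
t: 8.62
tool_pos: [0.6594, -0.2005, 0.0357]
tool_rot: [0.31, 3.121, -0.006]
contact_force: [0.4, -0.0, 0.3]
opening: -0.0003
```

Run:
```python
from h import *
st((.049,.048,.036))
for n,o in (("scene",(170,180)),):
    a=ctrl.get_image(n)[...,::-1][o[1]:o[1]+120,o[0]:o[0]+160]; cv2.imwrite(f"pics/{n}6.png",cv2.resize(a,None,fx=5,fy=5,interpolation=cv2.INTER_CUBIC))
```

```text
t 8.62 tcp [ 0.6594 -0.2005  0.0357] feeder [ 0.0491 -0.0149  0.0357] F [ 0.4 -0.   0.3] open -0.0003
turn err wxyz [-0.0033  0.0054  0.0002]
shift cm tool [ 0.01  6.29 -0.05]
```

View pics/scene6.png

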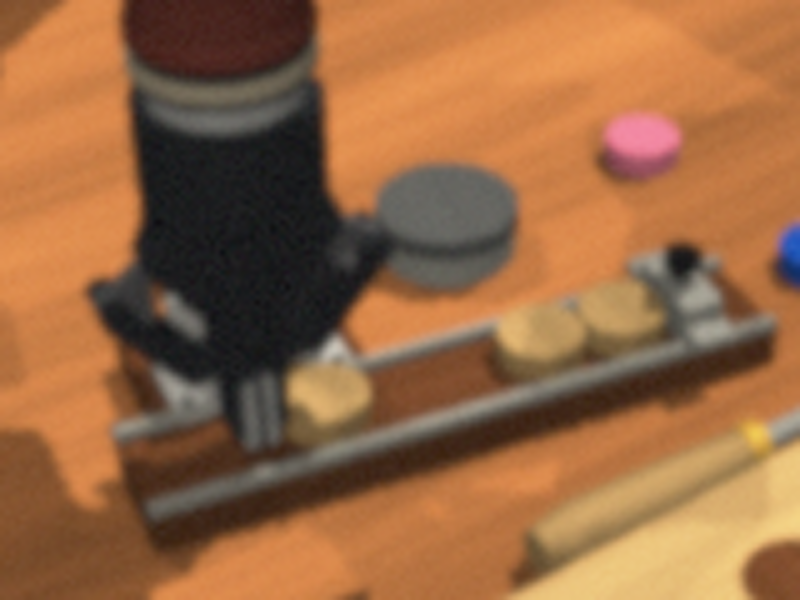

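The plug at (328,392) is sliding flat ahead of the fingers at (258,425). Carrying on.

send_rows(series=[{"tx": 0, "ty": 1, "tz": 0, "wx": 0, "wy": 0, "wz": 0, "jaw": 1}, {"tx": 0, "ty": 1, "tz": 0, "wx": 0, "wy": 0, "wz": 0, "jaw": 1}, {"tx": 0, "ty": 1, "tz": 0, "wx": 0, "wy": 0, "wz": 0, "jaw": 1}, {"tx": 0, "ty": 1, "tz": 0, "wx": 0, "wy": 0, "wz": 0, "jaw": 1}, {"tx": 0, "ty": 0.7, "tz": 0, "wx": 0, "wy": 0, "wz": 0, "jaw": 1}])

```text
t: 9.3
tool_pos: [0.6696, -0.1498, 0.0357]
tool_rot: [0.308, 3.121, -0.005]
contact_force: [-0.2, -1.1, -0.5]
opening: -0.0001
```

Run:
```python
from h import *
st((.049,.048,.036))
for n,o in (("scene",(200,180)),):
    a=ctrl.get_image(n)[...,::-1][o[1]:o[1]+120,o[0]:o[0]+160]; cv2.imwrite(f"pics/{n}7.png",cv2.resize(a,None,fx=5,fy=5,interpolation=cv2.INTER_CUBIC))
```

```text
t 9.3 tcp [ 0.6696 -0.1498  0.0357] feeder [0.0491 0.0368 0.0357] F [-0.2 -1.1 -0.5] open -0.0001
turn err wxyz [-0.0025  0.0055  0.0014]
shift cm tool [ 0.01  1.12 -0.03]
```

View pics/scene7.png

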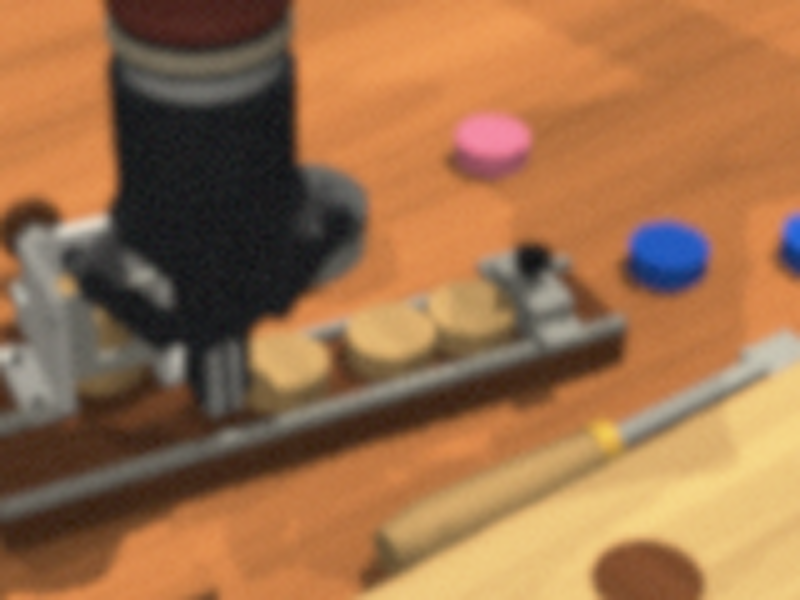

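The plug at (286,360) is about 11 mm short of row_last at (390,335). Closing in small steps.

send_rows(series=[{"tx": 0, "ty": 0.5, "tz": 0, "wx": 0, "wy": 0, "wz": 0, "jaw": 1}, {"tx": 0, "ty": 0.3, "tz": 0, "wx": 0, "wy": 0, "wz": 0, "jaw": 1}, {"tx": 0, "ty": 0.1, "tz": 0, "wx": 0, "wy": 0, "wz": 0, "jaw": 1}, {"tx": 0, "ty": 0, "tz": 0, "wx": 0, "wy": 0, "wz": 0, "jaw": 1}])

```text
t: 9.85
tool_pos: [0.6715, -0.1399, 0.0356]
tool_rot: [0.307, 3.121, -0.004]
contact_force: [-0.3, -0.6, -0.4]
opening: 0.0
```

Run:
```python
from h import *
st((.049,.048,.036))
for n,o in (("scene",(200,180)),):
    a=ctrl.get_image(n)[...,::-1][o[1]:o[1]+120,o[0]:o[0]+160]; cv2.imwrite(f"pics/{n}8.png",cv2.resize(a,None,fx=5,fy=5,interpolation=cv2.INTER_CUBIC))
```

```text
t 9.85 tcp [ 0.6715 -0.1399  0.0356] feeder [0.0491 0.0469 0.0356] F [-0.3 -0.6 -0.4] open 0.0
turn err wxyz [-0.0022  0.0055  0.0016]
shift cm tool [ 0.01  0.11 -0.04]
```

View pics/scene8.png

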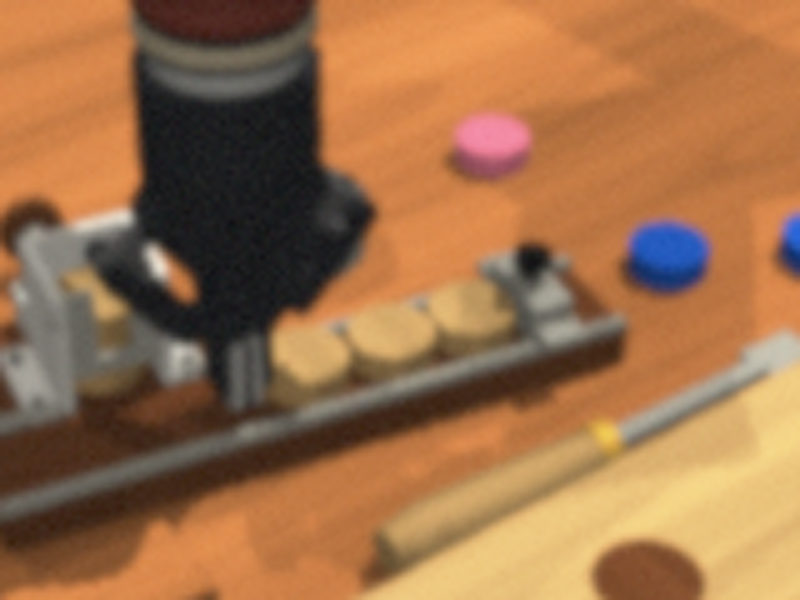

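The plug is nearly closed up. I'll push in small steps until a light contact force shows.

send_rows(series=[{"tx": 0, "ty": 0.15, "tz": 0, "wx": 0, "wy": 0, "wz": 0, "jaw": 1}, {"tx": 0, "ty": 0.1, "tz": 0, "wx": 0, "wy": 0, "wz": 0, "jaw": 1}])

```text
t: 10.15
tool_pos: [0.6719, -0.1377, 0.0356]
tool_rot: [0.308, 3.121, -0.004]
contact_force: [-0.6, -0.2, 0.4]
opening: -0.0001
```

send_rows(series=[{"tx": 0, "ty": 0.1, "tz": 0, "wx": 0, "wy": 0, "wz": 0, "jaw": 1}, {"tx": 0, "ty": 0.05, "tz": 0, "wx": 0, "wy": 0, "wz": 0, "jaw": 1}])

```text
t: 10.4
tool_pos: [0.6723, -0.1362, 0.0356]
tool_rot: [0.308, 3.121, -0.005]
contact_force: [0.5, 0.2, -0.6]
opening: -0.0001
```

Run:
```python
from h import *
st((.049,.048,.036))
for n,o in (("scene",(200,180)),):
    a=ctrl.get_image(n)[...,::-1][o[1]:o[1]+120,o[0]:o[0]+160]; cv2.imwrite(f"pics/{n}9.png",cv2.resize(a,None,fx=5,fy=5,interpolation=cv2.INTER_CUBIC))
```

```text
t 10.4 tcp [ 0.6723 -0.1362  0.0356] feeder [0.0491 0.0506 0.0356] F [ 0.5  0.2 -0.6] open -0.0001
turn err wxyz [-0.0024  0.0055  0.001 ]
shift cm tool [ 0.01 -0.26 -0.04]
```

View pics/scene9.png

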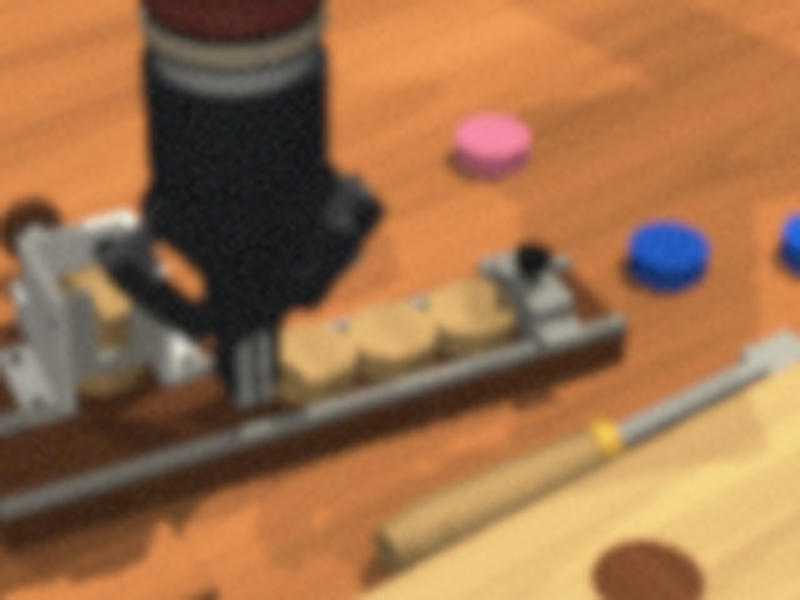

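send_rows(series=[{"tx": 0, "ty": 0.1, "tz": 0, "wx": 0, "wy": 0, "wz": 0, "jaw": 1}, {"tx": 0, "ty": 0.05, "tz": 0, "wx": 0, "wy": 0, "wz": 0, "jaw": 1}])

```text
t: 10.7
tool_pos: [0.6725, -0.1354, 0.0357]
tool_rot: [0.308, 3.121, -0.007]
contact_force: [-0.5, -2.7, 0.3]
opening: 0.0
```

Run:
```python
from h import *
st((.049,.048,.036))
```

```text
t 10.7 tcp [ 0.6725 -0.1354  0.0357] feeder [0.0492 0.0515 0.0357] F [-0.5 -2.7  0.3] open 0.0
turn err wxyz [-0.0038  0.0057  0.0011]
shift cm tool [ 0.02 -0.35 -0.03]
```

A force of −2.7 N along the push shows contact with the row. I'll back off along −y, rise and retreat.

send_rows(series=[{"tx": 0, "ty": -1, "tz": 0, "wx": 0, "wy": 0, "wz": 0, "jaw": 1}, {"tx": 0, "ty": -0.5, "tz": -2, "wx": 0, "wy": 0, "wz": 0, "jaw": 1}, {"tx": 0, "ty": 0, "tz": -5, "wx": 0, "wy": 0, "wz": 0, "jaw": 1}, {"tx": 0, "ty": 0, "tz": -5, "wx": 0, "wy": 0, "wz": 0, "jaw": 1}, {"tx": 5, "ty": 0, "tz": -2, "wx": 0, "wy": 0, "wz": 0, "jaw": 1}])

```text
t: 11.32
tool_pos: [0.6201, -0.1417, 0.182]
tool_rot: [0.31, 3.121, -0.004]
contact_force: [0.4, 0.1, 1.9]
opening: 0.0001
```

send_rows(series=[{"tx": 6, "ty": 0, "tz": 0, "wx": 0, "wy": 0, "wz": 0, "jaw": 1}, {"tx": 6, "ty": 2, "tz": 0, "wx": 0, "wy": 0, "wz": 0, "jaw": 1}, {"tx": 5, "ty": 4, "tz": 0, "wx": 0, "wy": 0, "wz": 0, "jaw": 1}, {"tx": 0, "ty": 5, "tz": 0, "wx": 0, "wy": 0, "wz": 0, "jaw": 1}, {"tx": 0, "ty": 0, "tz": 0, "wx": 0, "wy": 0, "wz": 0, "jaw": 1}])

```text
t: 11.95
tool_pos: [0.4724, -0.0001, 0.1916]
tool_rot: [0.314, 3.102, -0.007]
contact_force: [0.2, 0.2, 0.7]
opening: -0.0002
```

Run:
```python
from h import *
st()
for n,o in (("top",(235,145)),("scene",(180,190))):
    f=ctrl.get_image(n)[...,::-1]; cv2.imwrite(f"pics/{n}full.png",f)
    a=f[o[1]:o[1]+120,o[0]:o[0]+160]; cv2.imwrite(f"pics/{n}10.png",cv2.resize(a,None,fx=5,fy=5,interpolation=cv2.INTER_CUBIC))
```

```text
t 11.95 tcp [ 4.724e-01 -1.000e-04  1.916e-01] feeder [-0.1736  0.1447  0.1916] F [0.2 0.2 0.7] open -0.0002
turn err wxyz [-0.0018  0.0243 -0.0039]
```

View pics/top10.png

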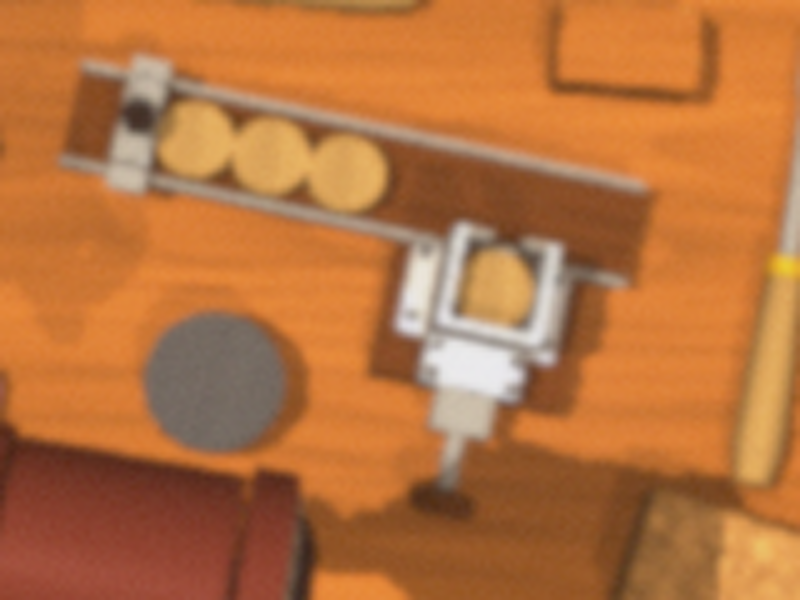

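View pics/scene10.png

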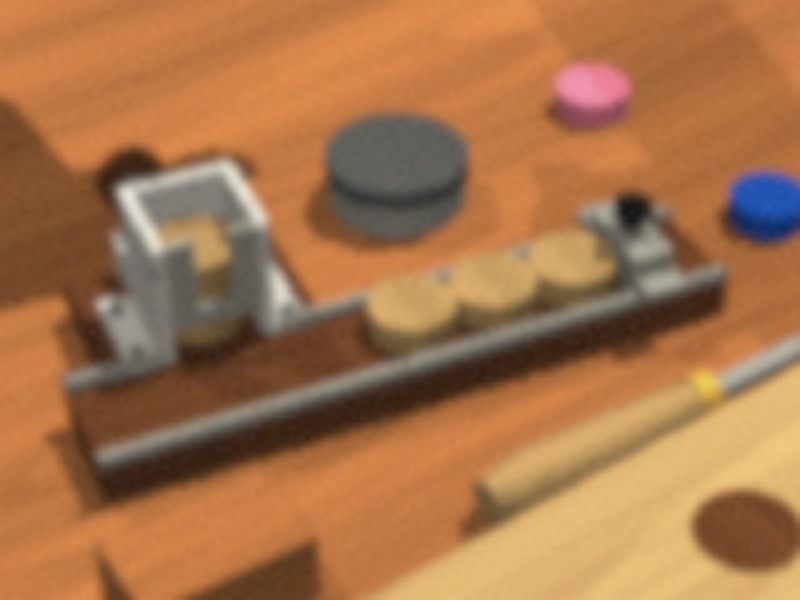

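View pics/topfull.png

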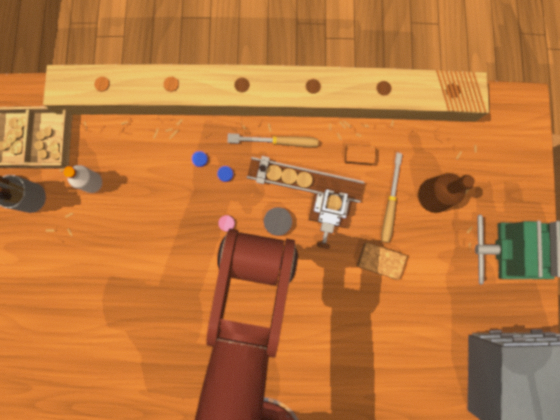

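Run:
```python
from h import *
p=np.load("pose.npy")
a=[]
for t,s in (((347,173),(411,303)),((271,157),(491,278)),((197,139),(571,256))):
    X=tri((np.array(t)+.5)/5-.5+[235,145],(np.array(s)+.5)/5-.5+[180,190]);a.append(X);print(w2f(p,X).round(4))
print(np.linalg.norm((a[0]-a[1])[:2]),np.linalg.norm((a[2]-a[1])[:2]))
ctrl.finish_job()
```

```text
[[0.0457 0.0831 0.0344]]
[[0.0453 0.123  0.0351]]
[[0.0465 0.1628 0.0356]]
0.03990494258668573 0.039763298033781376
the job is handed in; nothing more can be done
```

I pressed the plunger once onto its hard stop and one plug came out onto the rail. I then slid that plug along the rail with the shut fingertips until it closed up against row_last, and handed the job in at about 12 s. The report gave no verdict.

**Last checks (two camera views):**
- **Ejected plug:** it lies flat at x = 45.7 mm, y = 83.1 mm in the feeder's frame. Its centre is 39.9 mm from row_last, so they touch.
- **Row:** row_last measured (45.3, 123.0) mm, against (45.4, 122.3) mm at the start, so it has moved less than 1 mm. row_end agrees just as closely.
- **Magazine:** the stack dropped one place and the remaining plugs are inside it. I only saw this in the pictures; I did not measure the height of plug_second.
- **Bystanders:** everything else on the bench looks unmoved, and the arm is clear of everything.

**Checks that were weaker or disagreed:**
- **Plunger in:** its travel worked out at about 47 mm rather than 48 mm, which is within the 2 mm calibration. At 33 N it moved only 0.3 mm further, so I took that as the stop.
- **Plunger out:** contact with the knob ended earlier on the way back than I expected. The pictures still show the knob back at its rest position, apart from a small pixel shift in the last one that I put down to the arm's shadow.
- **Plug position:** x = 45.7 mm is 3 mm below the nominal 48.7 mm, but inside the 4 mm the text allows.

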